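# Clamp up a split snack board with a one-hand bar clamp

### The arm

A 7-joint arm with a two-finger parallel gripper is mounted at the origin on the work surface. World frame = base frame: x ahead of the robot, y to its left, z up, the work surface at z = 0. Lengths are in m, angles in rad, forces in N, time in s.
With the tool pointing down it reaches from about 0.4 to 0.875 m from the base axis. Payload 6.5 kg.
Tool frame: the origin (TCP) lies at the very end of the fingers, on their centre line; the grasp point (between the pads) lies 19 mm behind it (manip.grip_point_offset is the distance from the TCP to the grasp point, in m); z points along the fingers, y is the direction in which the jaws open and shut (so a half turn about z gives the same grasp; the last joint's range is limited). The gripper opens to 88 mm and grips with 3 to 60 N. Pads are 18 mm wide; open, the fingers measure 123 mm over their backs; the gripper's body (75 mm by 187 mm) begins 45 mm behind the grasp point.
Start: joints at [-1.333, 0.536, -0.004, 1.538, 0.003, 1.067, -0.071], TCP at [0.194, 0.62, 0.239] pointing down, gripper open.
Joint ranges: [-2.7, 2.7], [-0.37, 2.16], [-1.27, 1.26], [0.24, 2.4], [-1.31, 4.45], [0.19, 1.91], [-2.76, 2.76]. Speed limits (rad/s): [2.39, 2.39, 3.14, 3.14, 3.14, 3.14, 3.14].

### API

Orientations are given as a rotation vector (axis times angle).
In Python, from workcell import manip, snapshot, calibration, recognise, regions_of, landmark_of gives the robot as it stands.
- The arm moves only by the tool carry_out, never from a script. Its argument "commands" is a list of rows, each an object with "hand": the closure, from -1 (fully open) to 1 (shut); "offset": the shift along the tool's x, y, z in cm, a list of three; "twist": the turn about the tool's z in degrees. A call has 1 to 20 rows; each row shifts and turns the pose as measured when the row begins, along the tool's axes as they then stand; what a row does not reach is not made up. A row lasts 1/12 s, in which the tool goes at most 41.7 mm and 7.16 degrees, less where a joint would pass 70% of its speed; a pose out of reach is approached as far as the arm can. A call with a gripper value outside its range is refused whole. The fingers move at their own pace and stop on an object; "squeeze" is the grip in N (left out, the last holds). Time passes only in rows, so rows that do not move let the fingers close. It gives the time, the measured TCP pose, the force and the opening at its end, in the units of the state.
- manip.sense(): the state, without advancing time (a new reading comes with each control period).
- snapshot(name): name is "scene" or "top" or "wrist"; returns the picture (384x512x3 uint8, red, green, blue); there is no depth.
- calibration(name): a dict with "fx", "fy", "cx", "cy" (pixels), "R" (3x3) and "t" (3): a world point X has camera coordinates R X + t. Camera axes: x right, y down, z forward; pixel columns grow to the right and rows downward; lengths in m; the calibration is good to about 2 mm. The wrist camera is an equidistant fisheye: a pixel r from the principal point sees the ray r / f radians off the axis. A picture is of the moment at which its call begins: read the wrist's pose just before it. calibration takes no time and is no camera call; for the wrist camera it gives the pose at the moment of the call.
- manip.job_done(): hands the job in, once; it reports no verdict.
Trained networks look in the newest picture that a camera, given by its name, has taken for a name from the list of things; names that differ only in an ending like _2 or _b are one class to them, and where a whole thing is asked for, a point or a joint stands for the part that bears it (a point fixed in the world has none). Each returns a list of dicts, best first, with "conf" (0 to 1); they miss things now and then, are a little off and sometimes report something else, mostly with a low value. They report only what shows in the picture. A call takes as long as a camera call. They do not tell look-alikes from the thing itself.
- recognise(camera, label): "extent" ([left, top, right, bottom] in pixels, round what is visible of it).
- regions_of(camera, label): "mask" (384x512 bool, what is visible of it) and "extent" ([left, top, right, bottom] in pixels, round what is visible of it).
- landmark_of(camera, label): "xy" ([column, row] in pixels: a listed point, or the origin of a listed thing).
The state is a dict: "t": time; "q": joint angles; "dq": joint speeds; "effort": joint torques, N m; "tcp_pos": TCP position; "tool_rot": TCP orientation; "ft_force": force on the tool from outside, world axes, zero at the start; "ft_torque": the same for the moment, N m; "gripper_width": finger opening in m.
Only numpy, scipy, OpenCV 4.12 (cv2) and the standard library are available. Lean on these libraries where they do the work, as an engineer would, in place of code of your own. Each camera call takes 0.05 s, during which the arm holds its last target. There are 200 camera calls.

### The job

The wooden snack board split along its grain, and its two freshly glued halves lie between the jaws of the one-hand bar clamp on the worktop. Take the clamp by its pistol grip and pump the trigger until the jaw has drawn the two halves tight together, but gently: a squeeze of about 20 N on the trigger is plenty, and leaning on it hard would crush the board. Do not touch the board, the bar or the jaws, leave everything else where it stands, and finish still holding the trigger squeezed so that the joint stays under light pressure.

Things in the scene. Friction and masses are not known exactly. Their poses are not given: they have to be found in the camera images.
- clamp: One-hand bar clamp, 0.7 kg, loose, lying flat on its side, all within 26 mm of the worktop. This is its black housing with the body jaw and the pistol grip. Origin: underside, on the bar's centreline, level with the body jaw's pad face. Own y runs along the bar to the moving jaw, x into the throat (jaws reach 100 mm; the board lies there), z up; the grip points to -x.
- grip_mid (a point): Where the hand closes, along the clamp's y, on pistol grip and trigger together: midway between their outsides at rest, at x -72, y -33, z 22 mm in the clamp's frame, fixed to the clamp's body, same axes. Outside width there: 66 mm with the trigger at rest, 39 mm fully squeezed. 25 mm is free beside each.
- grip_back (a point): Back of the pistol grip at the same place (clamp x -72, y -66, z 13 mm). The grip is black with a rubber strap, 24 mm thick along y, 26 mm high, from clamp x -16 to -117 mm. The hand's other side bears here while the trigger is squeezed.
- trigger_front (a point): Front of the trigger where the finger bears (clamp x -72, y 0, z 13 mm at rest), moves with it: grey lever, 12 mm thick, 20 mm high, reaching to clamp x -102 mm. Its return spring pushes back with 4 N here at rest, 6.5 N fully squeezed. Once the board is tight, squeezing with 20 N presses it with 12 to 30 N; harder squeezing presses it more than in proportion.
- clamp_trigger (a joint): Trigger angle: 0 at rest, 0.33 rad at its stop by the grip. A full squeeze draws the jaw about 10 mm (5 mm teeth) and it stays there; let the trigger swing right back to 0 between squeezes (open the hand well over 66 mm: the clamp shifts sideways in it). Jaw running free: it reaches its stop with under 12 N. Board tight: it stalls partway, at 0.05 to 0.28, under a 20 N squeeze.
- clamp_bar: Toothed steel bar of the clamp, 310 mm long, 20 mm deep, 8 mm thick, with the moving jaw on its end; slides only along the clamp's y, same axes. Origin: underside, on the centreline, moving with the bar; it coincides with the clamp's origin when the pads are 188 mm apart, and the opening shrinks by as much as it moves to the clamp's -y.
- jaw_face (a point): Centre of the moving jaw's soft rubber pad face when not compressed, 78 mm from the bar's centreline, 13 mm above the worktop. It faces the body jaw. The pad yields about 1 mm for every 12 N.
- half_near: Half of the split wooden snack board that lies next to the body jaw: 150 mm long (its x), 64 mm wide (its y), 18 mm thick, 0.13 kg, loose, lying flat. Origin: centre of its underside. Its joint face is at y = +32 mm. At the start it lies 1 to 4 mm from the body jaw's pad.
- half_far: Other half of the board, next to the moving jaw, same size. Origin: centre of its underside. Its joint face is at y = -32 mm. At the start it lies 3 to 7 mm from half_near, and 25 to 56 mm from the moving jaw.
- far_edge (a point): Middle of half_far's joint face, 9 mm above the worktop.
- glue: Bystander: white plastic wood-glue bottle with an orange cap, 48 mm across, 150 mm tall, standing beside the clamp's body jaw. Origin: centre of its foot.
- spoon: Bystander: light wooden cooking spoon 240 mm long lying in front of the trigger side of the clamp. Origin: its middle, underside.
- mug: Bystander: white mug, 80 mm across, 95 mm tall. Origin: centre of its foot.
- mill: Bystander: dark wooden pepper mill, 58 mm across, 168 mm tall. Origin: centre of its foot.
- bowl: Bystander: white bowl, 130 mm across, 55 mm tall. Origin: centre of its foot.
- jar: Bystander: glass jar with a steel lid, 72 mm across, 110 mm tall. Origin: centre of its foot.
- screwdriver: Bystander: screwdriver with a black handle, 200 mm long, lying flat. Origin: its middle, underside.
Mind the look-alikes: they are no part of the job. Leave any blue look-alike of the half_far alone. What is shaped like the half_near but purple is not meant.

How it is judged:
At the end, for the whole second after the job is handed in: Fingers still grip the clamp (over 6 N), trigger held off its rest (over 0.02 rad); halves flat, parallel within 0.04 rad, joint closed to 2 mm, pressed together and by both jaws with over 8 N, never over 70 N; all at rest, clamp flat on the worktop (contact force between each of half_near, clamp and half_far above 8 N and contact force between clamp and half_near above 8 N and y of far_edge in the frame of half_near below 0.034 m and angle between the x axis of half_near and the x axis of half_far, either way round below 0.04 rad and angle between each of half_near, half_far's own z axis and vertical below 0.06 rad and height (world z) of clamp below 0.012 m and value of joint clamp_trigger above 0.02 rad and contact force between the fingers and clamp above 6 N and linear speed of each of half_near, half_far below 0.02 m/s); the arm keeps its last pose, push and grip.
It fails at once if the board is crushed: the clamp presses a half with more than 70 N (contact force between clamp and half_near above 70 N or contact force between clamp and half_far above 70 N).
It fails at once if the robot touches the freshly glued board (contact force between any of the arm, the fingers and half_near above 1 N or contact force between any of the arm, the fingers and half_far above 1 N).
It fails at once if the robot pushes on the bar or the moving jaw instead of working the trigger (contact force between any of the arm, the fingers and clamp_bar above 2 N).
It fails at once if a bystander is moved by more than 15 mm (distance of any of glue, spoon, mug, mill, bowl, jar, screwdriver from where it was at the start of the episode above 0.015 m).
It also fails if it takes over 45 s, if anything falls off the work surface, if the arm or the gripper's body presses on something with over 40 N, if the wrist force passes 120 N, or if a joint passes its speed limit or range.

## Working session

There is one attempt and no reset: what is moved stays moved. The work goes in short steps, Python scripts to look and compute and a tool call to move; the robot and the scene stay as the last step left them, time stands still between calls to the robot, and variables do not carry over. Pictures are saved under pics/ and viewed, about 8 in all and at most 12, crops included, and the job is handed in when it is done.

Besides the shell and the picture viewer there is one more tool, called as name(argument=value, ...) on one line, values as JSON. carry_out: Moves the arm, as the interface text tells. Its arguments: {"type":"object","properties":{"commands":{"type":"array","items":{"type":"object","properties":{"hand":{"type":"number"},"offset":{"type":"array","items":{"type":"number"}},"twist":{"type":"number"}}}},"squeeze":{"type":"number"}},"required":["commands"]}

```bash
mkdir -p pics; cat > h.py <<'E'
import numpy as np, cv2
from workcell import manip, snapshot, calibration, recognise, regions_of, landmark_of
def save(n,f):
    im=snapshot(n); cv2.imwrite('pics/'+f,im[:,:,::-1]); return im
def ray(n,uv,c=None):
    c=c or calibration(n); R=np.array(c['R']);t=np.array(c['t'])
    a=(uv[0]-c['cx'])/c['fx'];b=(uv[1]-c['cy'])/c['fy']
    if n=='wrist':
        th=np.hypot(a,b); s=np.sin(th)/max(th,1e-9); d=np.array([a*s,b*s,np.cos(th)])
    else: d=np.array([a,b,1.])
    return -R.T@t, R.T@d
def onz(n,uv,z,c=None):
    o,d=ray(n,uv,c); return o+d*(z-o[2])/d[2]
def proj(n,X,c=None):
    c=c or calibration(n); p=np.array(c['R'])@np.array(X)+np.array(c['t'])
    if n=='wrist':
        r=np.hypot(p[0],p[1]); th=np.arctan2(r,p[2]); return np.array([c['cx']+c['fx']*th*p[0]/r,c['cy']+c['fy']*th*p[1]/r])
    return np.array([c['cx']+c['fx']*p[0]/p[2],c['cy']+c['fy']*p[1]/p[2]])
E
python3 - <<'E'
from h import *
np.set_printoptions(precision=4,suppress=True)
a=save('scene','a.png');b=save('top','b.png');c=save('wrist','c.png')
cv2.imwrite('pics/ab.png',np.hstack([a,b])[:,:,::-1]) 
print(manip.sense())
Z=dict(clamp=0,grip_mid=.022,grip_back=.013,trigger_front=.013,clamp_bar=0,jaw_face=.013,half_near=0,half_far=0,far_edge=.009,glue=0,spoon=0)
for l,z in Z.items():
  for n in ('top','scene','wrist'):
    for d in landmark_of(n,l)[:3]:
      print(l,n,round(d['conf'],2),np.round(d['xy'],1),onz(n,d['xy'],z)[:2])
E
```

```text
{'t': 0.15, 'q': array([-1.3332,  0.537 , -0.0044,  1.5386,  0.0026,  1.0673, -0.0712]), 'dq': array([-0.0015, -0.0011,  0.0001, -0.0032,  0.0008,  0.0002, -0.001 ]), 'effort': array([  0.0014, -57.1327,   0.9919, -25.183 ,  -0.0561,   0.0152,
         0.0001]), 'tcp_pos': array([0.1943, 0.6198, 0.2381]), 'tool_rot': array([-0.4753, -3.1053,  0.002 ]), 'ft_force': array([ 0.0516, -0.0921, -0.0894]), 'ft_torque': array([ 0.0162, -0.0438, -0.0023]), 'gripper_width': 0.08773456800377433}
clamp top 0.93 [234.  190.6] [0.5575 0.1023]
clamp top 0.49 [402.1 180. ] [ 0.6068 -0.4597]
clamp top 0.18 [244.9 209.4] [0.4954 0.0641]
clamp scene 0.67 [276.2 195.9] [0.5739 0.0989]
grip_mid top 0.93 [243.8 208.6] [0.4978 0.067 ]
grip_mid scene 0.95 [258.8 179.9] [0.4962 0.0846]
grip_mid scene 0.16 [269.9 198.3] [0.5806 0.0647]
grip_back top 0.97 [256.4 211.1] [0.4907 0.0254]
grip_back scene 0.88 [247.2 185.8] [0.4864 0.0417]
trigger_front top 0.49 [232.4 207.9] [0.4993 0.1051]
trigger_front scene 0.4 [266.7 173.8] [0.486  0.1283]
clamp_bar top 0.8 [247.5 188.5] [0.5656 0.0572]
clamp_bar scene 0.83 [2
[... 692 characters left out ...]
 0.74 [309.  273.5] [ 0.8534 -0.0089]
half_far scene 0.43 [310.8 153.8] [0.5038 0.3256]
far_edge top 0.79 [263. 105.] [0.8491 0.012 ]
far_edge top 0.6 [212.6 155.6] [0.6727 0.1769]
far_edge top 0.58 [244.8 188.8] [0.5638 0.0659]
far_edge scene 0.69 [313.4 265.5] [0.845  0.0153]
far_edge scene 0.68 [310.1 202.4] [0.6694 0.1659]
glue top 0.59 [271.7 171.6] [ 0.6246 -0.0227]
glue scene 0.73 [251.3 226.4] [ 0.6183 -0.0428]
glue scene 0.58 [332.2 189.5] [0.6722 0.2688]
glue scene 0.33 [258.6 182.3] [0.4903 0.0886]
spoon top 0.86 [166.9 202.7] [0.5113 0.3263]
spoon scene 0.84 [309.6 152.7] [0.4969 0.3259]
spoon scene 0.57 [264.8 175.9] [0.4811 0.124 ]
spoon scene 0.16 [247.8 186.7] [0.4825 0.047 ]
```

View pics/b.png

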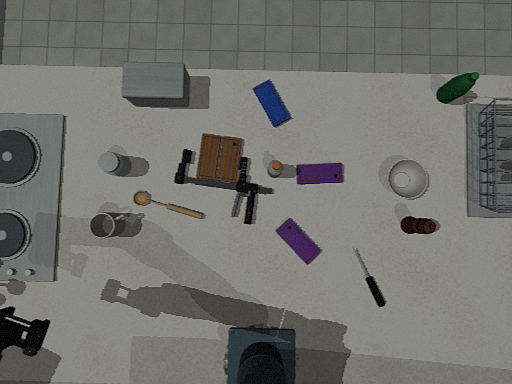

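View pics/a.png

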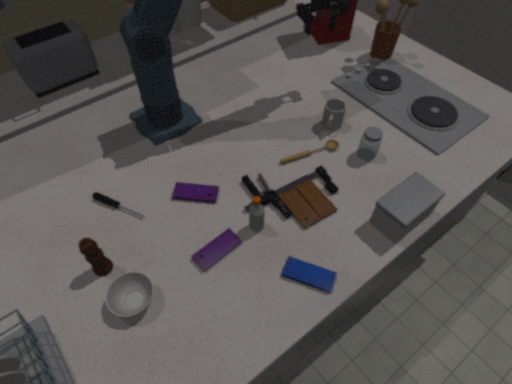

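The real clamp is at about (245,188) in the top view, with its grip at (250,208), trigger at (237,205) and moving jaw at (185,165). The brown halves are at (208,157) and (230,160). Look-alikes are the purple pieces at (320,174) and (298,240) and the blue one at (271,103). The black object at top (20,330) could also be taken for a clamp.

```bash
cat >> h.py <<'E'
from scipy.spatial.transform import Rotation as Ro
def plan(p,yaw):
    """offset (cm, tool axes) and twist (deg) to bring the TCP to p with tool y along yaw direction (mod pi)"""
    s=manip.sense(); R=Ro.from_rotvec(s['tool_rot']).as_matrix()
    off=R.T@(np.array(p)-s['tcp_pos'])*100
    ty=R.T@np.array([np.cos(yaw),np.sin(yaw),0]); a=np.degrees(np.arctan2(-ty[0],ty[1])); a=(a+90)%180-90
    print('tcp',s['tcp_pos'].round(4),'off cm',off.round(2),'twist',a.round(2),'w',round(s['gripper_width'],4),'F',s['ft_force'].round(2),'t',round(s['t'],2),'\nR',R.round(3).tolist(), 'q',s['q'].round(2))
E
python3 - <<'E'
from h import *
plan([.49,.065,.2],np.pi/2-.1)
P={'clamp':(0,0,0),'grip_mid':(-.072,-.033,.022),'grip_back':(-.072,-.066,.013),'trigger_front':(-.072,0,.013)}
from scipy.optimize import least_squares
obs=[('top','clamp',(234,190.6)),('top','grip_mid',(243.8,208.6)),('top','grip_back',(256.4,211.1)),('top','trigger_front',(232.4,207.9)),('scene','clamp',(276.2,195.9)),('scene','grip_mid',(258.8,179.9)),('scene','grip_back',(247.2,185.8)),('scene','trigger_front',(266.7,173.8))]
C={n:calibration(n) for n in('top','scene')}
def w(v,p): c,s=np.cos(v[2]),np.sin(v[2]); return np.array([v[0]+c*p[0]-s*p[1],v[1]+s*p[0]+c*p[1],p[2]])
f=lambda v:np.concatenate([proj(n,w(v,P[l]),C[n])-uv for n,l,uv in obs])
r=least_squares(f,[.56,.1,-.1],loss='soft_l1');print(r.x,f(r.x).reshape(-1,2).round(1).tolist(),w(r.x,P['grip_mid']))
E
```

```text
tcp [0.1945 0.6202 0.2387] off cm [-44.81 -44.14   3.87] twist -11.67 w 0.0879 F [ 0.25 -0.18  0.88] t 1.8 
R [[-0.954, 0.299, 0.0], [0.299, 0.954, -0.0], [-0.0, -0.0, -1.0]] q [-1.33  0.54 -0.    1.54  0.    1.07 -0.07]
[ 0.56930887  0.10051743 -0.09669972] [[0.6, -3.5], [-2.4, 1.0], [-4.9, -0.3], [-0.7, 0.5], [-0.5, -1.1], [-2.6, 1.1], [0.9, 0.9], [-2.5, 4.8]] [0.49445911 0.07462313 0.022     ]
```

carry_out(commands=[{"hand": -1,"offset": [-2.4,-2.35,0.1],"twist": 0},{"hand": -1,"offset": [-2.4,-2.35,0.1],"twist": 0},{"hand": -1,"offset": [-2.4,-2.35,0.1],"twist": 0},{"hand": -1,"offset": [-2.4,-2.35,0.1],"twist": 0},{"hand": -1,"offset": [-2.4,-2.35,0.1],"twist": 0},{"hand": -1,"offset": [-2.4,-2.35,0.1],"twist": 0},{"hand": -1,"offset": [-2.4,-2.35,0.1],"twist": 0},{"hand": -1,"offset": [-2.4,-2.35,0.1],"twist": 0},{"hand": -1,"offset": [-2.4,-2.35,0.1],"twist": 0},{"hand": -1,"offset": [-2.4,-2.35,0.1],"twist": 0},{"hand": -1,"offset": [-2.4,-2.35,0.1],"twist": 0},{"hand": -1,"offset": [-2.4,-2.35,0.1],"twist": 0},{"hand": -1,"offset": [-2.4,-2.35,0.1],"twist": 0},{"hand": -1,"offset": [-2.4,-2.35,0.1],"twist": 0},{"hand": -1,"offset": [-2.4,-2.35,0.1],"twist": 0},{"hand": -1,"offset": [-2.4,-2.35,0.1],"twist": 0},{"hand": -1,"offset": [-2.4,-2.35,0.1],"twist": 0},{"hand": -1,"offset": [-2.4,-2.35,0.1],"twist": 0}])

```text
t: 3.3
tcp_pos: [0.4901, 0.0736, 0.2189]
tool_rot: [0.451, 3.107, 0.02]
ft_force: [-0.1, 0.0, -0.4]
gripper_width: 0.0882
```

```bash
python3 - <<'E'
from h import *
plan([.49,.072,.2],np.pi/2-.1)
E
```

```text
tcp [0.4901 0.0736 0.2189] off cm [-0.04 -0.18  1.89] twist -10.78 w 0.0882 F [-0.11  0.02 -0.39] t 3.3 
R [[-0.959, 0.284, 0.004], [0.284, 0.959, 0.012], [-0.0, 0.013, -1.0]] q [-0.43  0.3   0.24  1.97 -0.1   0.87  1.15]
```

carry_out(commands=[{"hand": -1,"offset": [0,0,0.5],"twist": -5.5},{"hand": -1,"offset": [0,0,0.5],"twist": -5.5},{"hand": -1,"offset": [0,0,0],"twist": 0}])

```text
t: 3.55
tcp_pos: [0.4945, 0.0638, 0.2095]
tool_rot: [0.161, 3.129, 0.015]
ft_force: [-0.6, 0.0, -0.1]
gripper_width: 0.0879
```

```bash
python3 - <<'E'
from h import *
plan([.494,.074,.2],np.pi/2-.1)
c=calibration('wrist')
im=save('wrist','d.png')
for l,z in dict(clamp=0,grip_mid=.022,grip_back=.013,trigger_front=.013,jaw_face=.013,far_edge=.009).items():
    for d in landmark_of('wrist',l)[:2]: print(l,round(d['conf'],2),np.round(d['xy'],1),onz('wrist',d['xy'],z,c)[:2].round(4))
v=[.5693,.1005,-.0967]
cc,s=np.cos(v[2]),np.sin(v[2])
for p in [(-.072,-.033,.022),(-.072,-.066,.013),(-.072,0,.013),(0,0,0)]:
    print(proj('wrist',[v[0]+cc*p[0]-s*p[1],v[1]+s*p[0]+cc*p[1],p[2]],c).round(1))
cv2.imwrite('pics/d2.png',cv2.resize(im[:,:,::-1],(800,600)))
E
```

```text
tcp [0.4945 0.0638 0.2095] off cm [0.16 1.   0.96] twist -0.16 w 0.0879 F [-0.61  0.02 -0.1 ] t 3.55 
R [[-0.995, 0.102, 0.009], [0.103, 0.995, 0.009], [-0.008, 0.01, -1.0]] q [-0.38  0.31  0.2   1.98 -0.09  0.85  1.34]
clamp 0.87 [280.8 222. ] [0.5732 0.0928]
grip_mid 0.84 [258.8 168.4] [0.4961 0.0714]
grip_back 0.95 [232.1 167.9] [0.494  0.0405]
trigger_front 0.6 [288.4 165.9] [0.4985 0.1064]
far_edge 0.86 [334.5 277.3] [0.6629 0.1621]
[261.4 166.7]
[232.9 165.5]
[289.2 165.1]
[286.5 218.5]
```

View pics/d2.png

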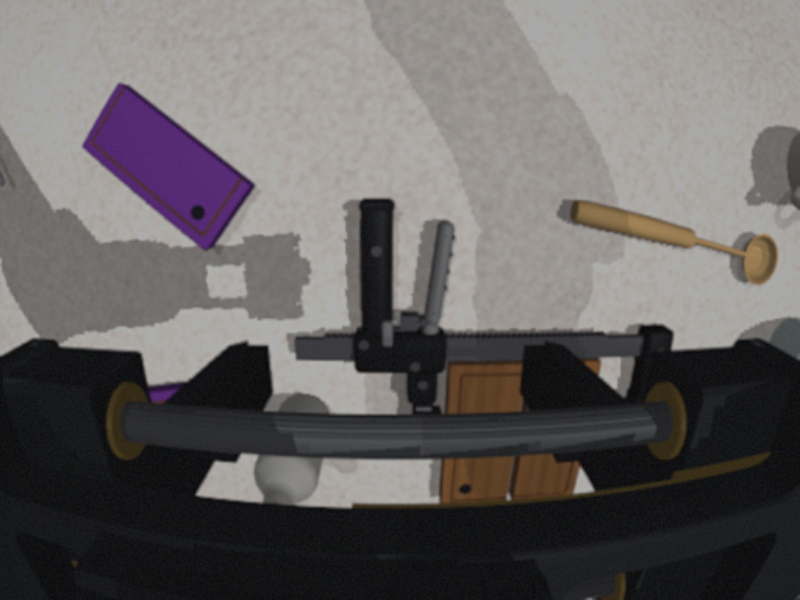

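The wrist view (800-px scale) shows the clamp's grip at (377,260), the grey trigger at (437,270) and the bar along row 345. The brown halves are at lower right, and the purple look-alike is off at (170,165). This is the right clamp.

```bash
python3 - <<'E'
from h import *
c=calibration('wrist')
g=lambda u,v,z:onz('wrist',(u*.64,v*.64),z,c)
# grip top edges: left & right at two rows
for n,u,v,z in [('gripL far',362,205,.026),('gripR far',393,205,.026),('gripL near',360,310,.026),('gripR near',392,310,.026),('trigR tip',454,230,.02),('trigR base',440,325,.02),('barL',296,338,.017),('barR',640,335,.017),('gripEnd',377,200,.026)]:
    print(n,g(u,v,z).round(4))
im=cv2.imread('pics/d.png')[110:250,190:330]
cv2.imwrite('pics/e.png',cv2.resize(im,(700,700),interpolation=cv2.INTER_CUBIC))
plan([.496,.073,.1],np.pi/2-.1)
E
```

```text
gripL far [0.4504 0.0483 0.026 ]
gripR far [0.4528 0.07   0.026 ]
gripL near [0.5271 0.0375 0.026 ]
gripR near [0.5297 0.0611 0.026 ]
trigR tip [0.4758 0.1123 0.02  ]
trigR base [0.5475 0.0962 0.02  ]
barL [ 0.5475 -0.0168  0.017 ]
barR [0.5793 0.2707 0.017 ]
gripEnd [0.4481 0.0592 0.026 ]
tcp [0.4943 0.066  0.2102] off cm [-1.000e-02  5.900e-01  1.103e+01] twist -0.21 w 0.088 F [ 0.1   0.27 -0.23] t 3.9 
R [[-0.995, 0.103, 0.009], [0.103, 0.995, 0.01], [-0.008, 0.011, -1.0]] q [-0.39  0.31  0.2   1.98 -0.09  0.85  1.34]
```

View pics/e.png

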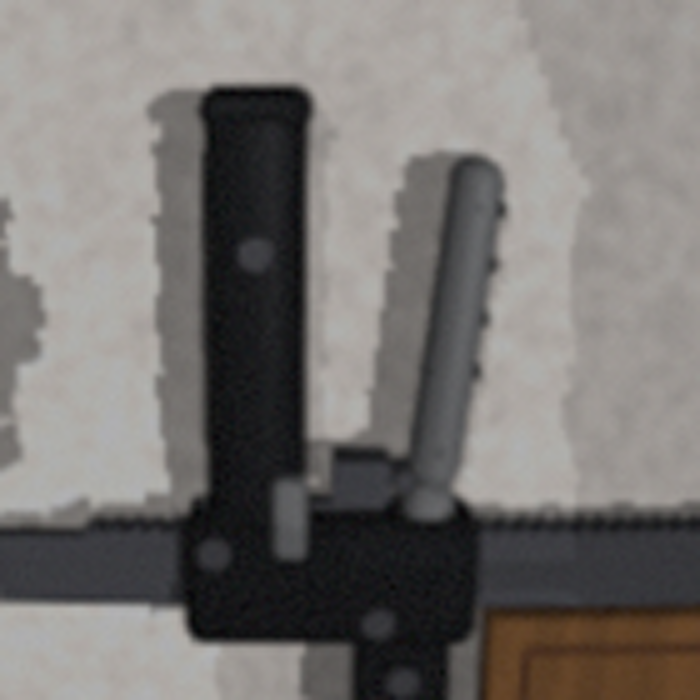

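carry_out(commands=[{"hand": -1,"offset": [0.1,0.1,3.0],"twist": 0.7},{"hand": -1,"offset": [0,0,3.5],"twist": 0},{"hand": -1,"offset": [0,0,3.5],"twist": 0},{"hand": -1,"offset": [0,0,2.5],"twist": 0},{"hand": -1,"offset": [0,0,0],"twist": 0}])

```text
t: 4.32
tcp_pos: [0.499, 0.0723, 0.0848]
tool_rot: [0.181, 3.117, 0.023]
ft_force: [-0.6, 1.0, 0.2]
gripper_width: 0.0881
```

```bash
python3 - <<'E'
from h import *
plan([.495,.069,.005],np.pi/2-.115)
c=calibration('wrist')
im=save('wrist','f.png')
for l,z in dict(grip_mid=.022,grip_back=.013,trigger_front=.013).items():
    for d in landmark_of('wrist',l)[:1]: print(l,round(d['conf'],2),np.round(d['xy'],1),onz('wrist',d['xy'],z,c)[:2].round(4))
cv2.imwrite('pics/f2.png',cv2.resize(im[:,:,::-1],(800,600)))
E
```

```text
tcp [0.499  0.0723 0.0848] off cm [ 0.51 -0.5   7.97] twist -0.06 w 0.0881 F [-0.58  1.04  0.17] t 4.32 
R [[-0.993, 0.115, 0.02], [0.116, 0.993, 0.014], [-0.019, 0.016, -1.0]] q [-0.35  0.52  0.15  2.05 -0.16  0.56  1.38]
grip_mid 0.57 [252.5 191.5] [0.4922 0.0731]
grip_back 0.67 [209.6 193.6] [0.4926 0.0403]
trigger_front 0.83 [294.8 193.6] [0.5004 0.1048]
```

View pics/f2.png

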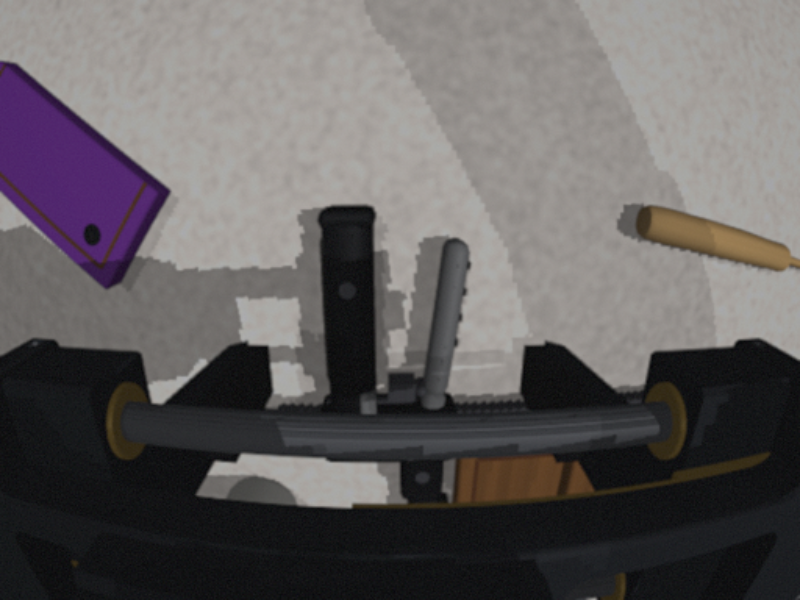

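The closer view shows the gripper centred over grip (348,290) and trigger (445,310), and nothing stands where the fingers will go down. The grip and trigger positions agree within about 3 mm.

carry_out(commands=[{"hand": -1,"offset": [0.4,-0.4,2.0],"twist": 0},{"hand": -1,"offset": [0,0,2.5],"twist": 0},{"hand": -1,"offset": [0,0,2.0],"twist": 0},{"hand": -1,"offset": [0,0,0],"twist": 0}])

```text
t: 4.85
tcp_pos: [0.5086, 0.0716, 0.0322]
tool_rot: [0.181, 3.091, 0.035]
ft_force: [-1.0, 0.2, 0.1]
gripper_width: 0.0881
```

```bash
python3 - <<'E'
from h import *
plan([.4945,.068,.005],np.pi/2-.115)
E
```

```text
tcp [0.5086 0.0716 0.0322] off cm [ 1.48 -0.59  2.64] twist -0.13 w 0.0881 F [-1.    0.16  0.14] t 4.85 
R [[-0.992, 0.116, 0.047], [0.117, 0.993, 0.02], [-0.044, 0.025, -0.999]] q [-0.32  0.63  0.12  2.06 -0.19  0.42  1.41]
```

carry_out(commands=[{"hand": -1,"offset": [0.75,-0.25,0],"twist": 0},{"hand": -1,"offset": [0.75,-0.25,0],"twist": 0},{"hand": -1,"offset": [0,0,0],"twist": 0}])

```text
t: 5.1
tcp_pos: [0.4948, 0.0685, 0.0357]
tool_rot: [0.181, 3.085, 0.037]
ft_force: [-0.7, -0.1, 0.4]
gripper_width: 0.088
```

```bash
python3 - <<'E'
from h import *
plan([.4945,.068,.005],np.pi/2-.115)
E
```

```text
tcp [0.4948 0.0685 0.0357] off cm [ 0.17 -0.14  3.06] twist -0.16 w 0.088 F [-0.69 -0.09  0.39] t 5.1 
R [[-0.992, 0.116, 0.052], [0.117, 0.993, 0.021], [-0.05, 0.027, -0.998]] q [-0.32  0.6   0.12  2.1  -0.19  0.4   1.41]
```

carry_out(commands=[{"hand": -1,"offset": [0.25,-0.1,1.0],"twist": 0},{"hand": -1,"offset": [0.15,0,1.0],"twist": 0},{"hand": -1,"offset": [0,0,0.7],"twist": 0},{"hand": -1,"offset": [0,0,0],"twist": 0}])

```text
t: 5.43
tcp_pos: [0.4936, 0.0691, 0.0096]
tool_rot: [0.181, 3.079, 0.04]
ft_force: [-0.0, -0.3, 0.0]
gripper_width: 0.0877
```

```bash
python3 - <<'E'
from h import *
plan([.4945,.068,.005],np.pi/2-.115)
E
```

```text
tcp [0.4936 0.0691 0.0096] off cm [-0.08 -0.11  0.46] twist -0.17 w 0.0877 F [-0.05 -0.33  0.01] t 5.43 
R [[-0.992, 0.116, 0.058], [0.118, 0.993, 0.022], [-0.055, 0.029, -0.998]] q [-0.3   0.66  0.09  2.1  -0.21  0.33  1.42]
```

carry_out(commands=[{"hand": -1,"offset": [0,0,0.3],"twist": 0},{"hand": 1,"offset": [0,-0.1,0],"twist": 0},{"hand": 1,"offset": [0,-0.15,0],"twist": 0},{"hand": 1,"offset": [0,-0.15,0],"twist": 0},{"hand": 1,"offset": [0,-0.15,0],"twist": 0}], squeeze=14)

```text
t: 5.85
tcp_pos: [0.4929, 0.0641, 0.0051]
tool_rot: [0.179, 3.081, 0.04]
ft_force: [-2.0, -1.3, 0.8]
gripper_width: 0.0634
```

carry_out(commands=[{"hand": 1,"offset": [0,-0.1,0],"twist": 0},{"hand": 1,"offset": [0,0,0],"twist": 0}])

```text
t: 6.02
tcp_pos: [0.4912, 0.0615, 0.0049]
tool_rot: [0.181, 3.084, 0.038]
ft_force: [-2.1, -1.5, 0.9]
gripper_width: 0.0505
```

carry_out(commands=[{"hand": 1,"offset": [0,0,0],"twist": 0},{"hand": 1,"offset": [0,0,0],"twist": 0}])

```text
t: 6.18
tcp_pos: [0.4902, 0.0601, 0.0048]
tool_rot: [0.183, 3.085, 0.036]
ft_force: [-2.0, -1.2, 0.3]
gripper_width: 0.039
```

Full squeeze reached, at 39 mm. Now release while shifting back.

carry_out(commands=[{"hand": -1,"offset": [0,0.1,0],"twist": 0},{"hand": -1,"offset": [0,0.1,0],"twist": 0},{"hand": -1,"offset": [0,0.1,0],"twist": 0},{"hand": -1,"offset": [-0.1,0.15,0],"twist": 0},{"hand": -1,"offset": [-0.1,0.15,0],"twist": 0},{"hand": -1,"offset": [-0.1,0.15,0],"twist": 0},{"hand": -1,"offset": [0,0.1,0],"twist": 0},{"hand": -1,"offset": [0,0,0],"twist": 0},{"hand": -1,"offset": [0,0,0],"twist": 0}])

```text
t: 6.93
tcp_pos: [0.4978, 0.0715, 0.006]
tool_rot: [0.18, 3.08, 0.04]
ft_force: [0.4, -0.6, 0.7]
gripper_width: 0.088
```

```bash
python3 - <<'E'
from h import *
plan([.4945,.068,.005],np.pi/2-.115)
c=calibration('wrist')
im=save('wrist','g.png')
for l,z in dict(grip_mid=.022,grip_back=.013,trigger_front=.013).items():
    for d in landmark_of('wrist',l)[:1]: print(l,round(d['conf'],2),np.round(d['xy'],1),onz('wrist',d['xy'],z,c)[:2].round(4))
snapshot('top')
for l,z in dict(clamp_bar=0,jaw_face=.013,far_edge=.009).items():
    for d in landmark_of('top',l)[:2]: print(l,round(d['conf'],2),onz('top',d['xy'],z)[:2].round(4))
cv2.imwrite('pics/g2.png',cv2.resize(im[:,:,::-1],(800,600)))
E
```

```text
tcp [0.4978 0.0715 0.006 ] off cm [ 0.29 -0.39  0.07] twist -0.13 w 0.088 F [ 0.37 -0.59  0.67] t 6.93 
R [[-0.992, 0.115, 0.058], [0.117, 0.993, 0.023], [-0.055, 0.029, -0.998]] q [-0.3   0.67  0.09  2.09 -0.21  0.33  1.42]
grip_mid 0.71 [183.2 248.2] [0.4912 0.0371]
grip_back 0.77 [181.9 245.7] [0.4945 0.0339]
trigger_front 0.87 [308.8 241.3] [0.5004 0.0996]
jaw_face 0.85 [0.6702 0.2443]
jaw_face 0.46 [ 0.4542 -0.472 ]
far_edge 0.59 [0.679  0.1704]
far_edge 0.56 [0.8462 0.02  ]
```

View pics/g2.png

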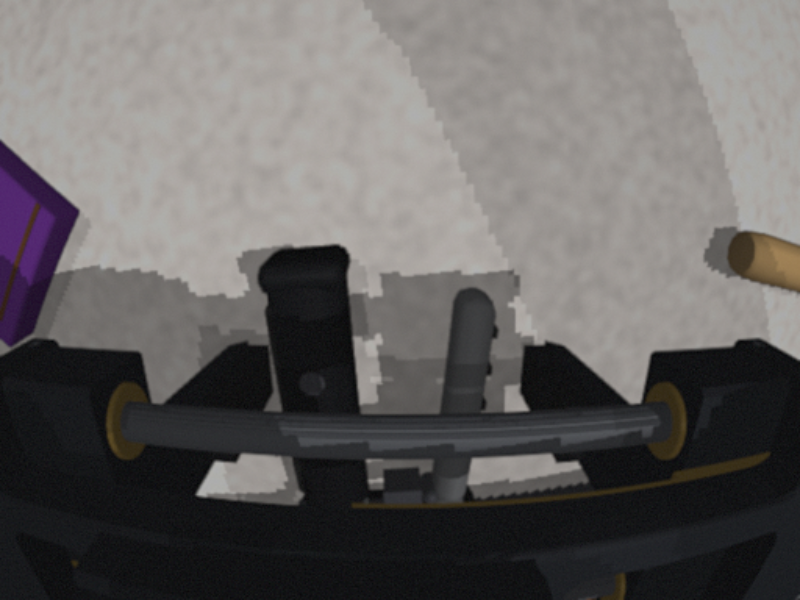

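The trigger at (468,350) is back at rest, with daylight to both fingers. The grip at (310,370) sits a little nearer the left finger, so I'll correct that during the next squeeze.

carry_out(commands=[{"hand": 1,"offset": [0,-0.15,0],"twist": 0},{"hand": 1,"offset": [0,-0.15,0],"twist": 0},{"hand": 1,"offset": [0,-0.15,0],"twist": 0},{"hand": 1,"offset": [0,-0.15,0],"twist": 0},{"hand": 1,"offset": [0,-0.15,0],"twist": 0},{"hand": 1,"offset": [0,-0.15,0],"twist": 0},{"hand": 1,"offset": [0,-0.1,0],"twist": 0},{"hand": 1,"offset": [0,0,0],"twist": 0},{"hand": 1,"offset": [0,0,0],"twist": 0}])

```text
t: 8.08
tcp_pos: [0.4942, 0.0591, 0.0053]
tool_rot: [0.181, 3.084, 0.038]
ft_force: [-1.0, 0.4, 2.0]
gripper_width: 0.0401
```

carry_out(commands=[{"hand": -1,"offset": [0,0.1,0],"twist": 0},{"hand": -1,"offset": [0,0.1,0],"twist": 0},{"hand": -1,"offset": [0,0.1,0],"twist": 0},{"hand": -1,"offset": [-0.1,0.15,0],"twist": 0},{"hand": -1,"offset": [-0.1,0.15,0],"twist": 0},{"hand": -1,"offset": [0,0.15,0],"twist": 0},{"hand": -1,"offset": [0,0.1,0],"twist": 0},{"hand": -1,"offset": [0,0,0],"twist": 0},{"hand": -1,"offset": [0,0,0],"twist": 0}])

```text
t: 8.83
tcp_pos: [0.4997, 0.07, 0.006]
tool_rot: [0.179, 3.08, 0.04]
ft_force: [-0.3, -0.1, -1.0]
gripper_width: 0.0883
```

```bash
cat > look.py <<'E'
from h import *
import sys
plan([.4945,.068,.005],np.pi/2-.115)
c=calibration('wrist'); snapshot('wrist')
for l,z in dict(grip_mid=.022,grip_back=.013,trigger_front=.013).items():
    for d in landmark_of('wrist',l)[:1]: print(l,round(d['conf'],2),np.round(d['xy'],1),onz('wrist',d['xy'],z,c)[:2].round(4))
save('top','top%s.png'%sys.argv[1])
for l,z in dict(jaw_face=.013,half_near=0,half_far=0).items():
    for d in landmark_of('top',l)[:2]: print(l,round(d['conf'],2),onz('top',d['xy'],z)[:2].round(4))
E
python3 look.py 1
```

```text
tcp [0.4997 0.07   0.006 ] off cm [ 0.5  -0.26  0.06] twist -0.1 w 0.0883 F [-0.26 -0.11 -1.04] t 8.83 
R [[-0.992, 0.115, 0.058], [0.116, 0.993, 0.023], [-0.055, 0.029, -0.998]] q [-0.3   0.67  0.09  2.09 -0.21  0.33  1.42]
grip_back 0.76 [186.8 248.6] [0.4984 0.0347]
trigger_front 0.87 [311.6 237.9] [0.5005 0.0997]
jaw_face 0.68 [0.6685 0.2422]
half_near 0.72 [ 0.6187 -0.1847]
half_near 0.71 [ 0.3944 -0.1025]
half_far 0.98 [0.6778 0.1809]
half_far 0.95 [ 0.8684 -0.0173]
```

carry_out(commands=[{"hand": 1,"offset": [0.2,-0.15,0],"twist": 0},{"hand": 1,"offset": [0.2,-0.15,0],"twist": 0},{"hand": 1,"offset": [0,-0.15,0],"twist": 0},{"hand": 1,"offset": [0,-0.15,0],"twist": 0},{"hand": 1,"offset": [0,-0.15,0],"twist": 0},{"hand": 1,"offset": [0,-0.15,0],"twist": 0},{"hand": 1,"offset": [0,-0.1,0],"twist": 0},{"hand": 1,"offset": [0,0,0],"twist": 0},{"hand": 1,"offset": [0,0,0],"twist": 0},{"hand": 1,"offset": [0,0,0],"twist": 0}])

```text
t: 10.07
tcp_pos: [0.4917, 0.0583, 0.0051]
tool_rot: [0.179, 3.084, 0.038]
ft_force: [-2.3, 0.1, 0.9]
gripper_width: 0.0386
```

carry_out(commands=[{"hand": -1,"offset": [0,0.1,0],"twist": 0},{"hand": -1,"offset": [0,0.1,0],"twist": 0},{"hand": -1,"offset": [0,0.1,0],"twist": 0},{"hand": -1,"offset": [-0.1,0.15,0],"twist": 0},{"hand": -1,"offset": [0,0.15,0],"twist": 0},{"hand": -1,"offset": [0,0.15,0],"twist": 0},{"hand": -1,"offset": [0,0.1,0],"twist": 0},{"hand": -1,"offset": [0,0,0],"twist": 0},{"hand": -1,"offset": [0,0,0],"twist": 0}])

```text
t: 10.82
tcp_pos: [0.4963, 0.0693, 0.0058]
tool_rot: [0.177, 3.08, 0.041]
ft_force: [0.5, 0.3, 0.1]
gripper_width: 0.0879
```

```bash
python3 look.py 2
```

```text
tcp [0.4963 0.0693 0.0058] off cm [ 0.17 -0.15  0.06] twist -0.05 w 0.0879 F [0.48 0.31 0.09] t 10.82 
R [[-0.992, 0.114, 0.058], [0.115, 0.993, 0.023], [-0.055, 0.03, -0.998]] q [-0.3   0.67  0.09  2.09 -0.21  0.33  1.42]
grip_back 0.71 [184.4 255.1] [0.4986 0.0319]
trigger_front 0.78 [309.8 245.5] [0.5013 0.0978]
jaw_face 0.89 [0.6707 0.2222]
half_near 0.9 [ 0.3937 -0.1111]
half_near 0.84 [0.6713 0.1114]
half_far 0.83 [0.6752 0.1886]
half_far 0.8 [ 0.8667 -0.0201]
```

carry_out(commands=[{"hand": 1,"offset": [0,-0.15,0],"twist": 0},{"hand": 1,"offset": [0,-0.15,0],"twist": 0},{"hand": 1,"offset": [0,-0.15,0],"twist": 0},{"hand": 1,"offset": [0,-0.15,0],"twist": 0},{"hand": 1,"offset": [0,-0.15,0],"twist": 0},{"hand": 1,"offset": [0,-0.1,0],"twist": 0},{"hand": 1,"offset": [0,0,0],"twist": 0},{"hand": 1,"offset": [0,0,0],"twist": 0},{"hand": 1,"offset": [0,0,0],"twist": 0},{"hand": 1,"offset": [0,0,0],"twist": 0}])

```text
t: 12.05
tcp_pos: [0.4932, 0.0584, 0.0052]
tool_rot: [0.178, 3.083, 0.039]
ft_force: [-1.6, -0.4, 0.9]
gripper_width: 0.0443
```

```bash
python3 - <<'E'
from h import *
plan([.4945,.068,.005],np.pi/2-.115)
im=save('top','t4.png'); s=manip.sense(); print(s['gripper_width'],s['ft_force'])
cv2.imwrite('pics/t4c.png',cv2.resize(im[110:230,160:290,::-1],(650,600),interpolation=cv2.INTER_CUBIC))
E
```

```text
tcp [0.4932 0.0584 0.0052] off cm [-0.02  0.97  0.05] twist -0.05 w 0.0443 F [-1.56 -0.44  0.91] t 12.05 
R [[-0.992, 0.114, 0.054], [0.116, 0.993, 0.022], [-0.051, 0.028, -0.998]] q [-0.27  0.66  0.09  2.1  -0.2   0.33  1.44]
0.04437697573137907 [-1.55069253 -0.66016441  0.71089337]
```

View pics/t4c.png

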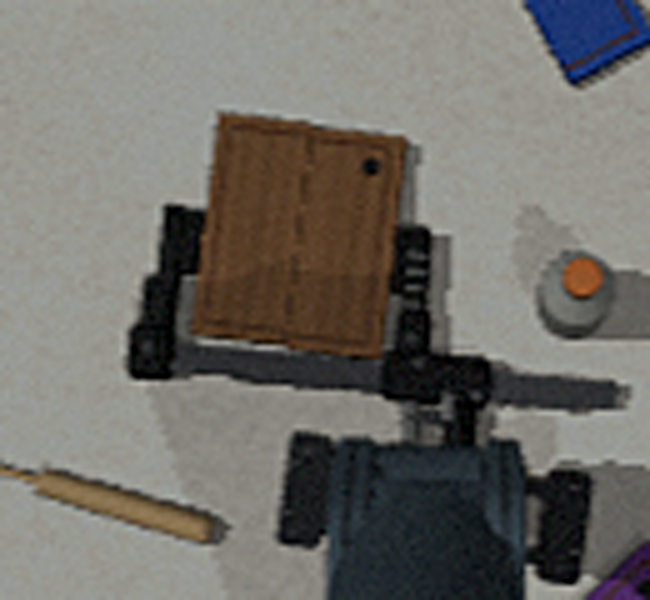

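The board now reads as one piece between both jaws: the joint line at (300,230) shows no gap, and the jaws are at (185,245) and (412,250). The hand has stalled at 44 mm. Next I'll raise the squeeze to 20 N.

carry_out(commands=[{"hand": 1,"offset": [0,0,0],"twist": 0},{"hand": 1,"offset": [0,0,0],"twist": 0},{"hand": 1,"offset": [0,0,0],"twist": 0}], squeeze=17)

```text
t: 12.35
tcp_pos: [0.4929, 0.0579, 0.0051]
tool_rot: [0.178, 3.084, 0.038]
ft_force: [-1.8, -0.8, 1.1]
gripper_width: 0.0418
```

carry_out(commands=[{"hand": 1,"offset": [0,0,0],"twist": 0},{"hand": 1,"offset": [0,0,0],"twist": 0},{"hand": 1,"offset": [0,0,0],"twist": 0},{"hand": 1,"offset": [0,0,0],"twist": 0},{"hand": 1,"offset": [0,0,0],"twist": 0},{"hand": 1,"offset": [0,0,0],"twist": 0}], squeeze=20)

```text
t: 12.85
tcp_pos: [0.4927, 0.0577, 0.0051]
tool_rot: [0.179, 3.084, 0.037]
ft_force: [-1.1, -2.6, 1.4]
gripper_width: 0.04
```

carry_out(commands=[{"hand": 1,"offset": [0,0,0],"twist": 0},{"hand": 1,"offset": [0,0,0],"twist": 0},{"hand": 1,"offset": [0,0,0],"twist": 0},{"hand": 1,"offset": [0,0,0],"twist": 0},{"hand": 1,"offset": [0,0,0],"twist": 0},{"hand": 1,"offset": [0,0,0],"twist": 0}])

```text
t: 13.35
tcp_pos: [0.4927, 0.0577, 0.0051]
tool_rot: [0.179, 3.084, 0.037]
ft_force: [-1.7, -2.3, 2.5]
gripper_width: 0.0401
```

At 40 mm the trigger is close to its stop (39 mm), so the stop may be taking some of the load. One more pump should end in a clear stall partway.

carry_out(commands=[{"hand": -1,"offset": [0,0.1,0],"twist": 0},{"hand": -1,"offset": [0,0.1,0],"twist": 0},{"hand": -1,"offset": [0,0.1,0],"twist": 0},{"hand": -1,"offset": [-0.1,0.15,0],"twist": 0},{"hand": -1,"offset": [0,0.15,0],"twist": 0},{"hand": -1,"offset": [0,0.15,0],"twist": 0},{"hand": -1,"offset": [0,0.1,0],"twist": 0},{"hand": -1,"offset": [0,0,0],"twist": 0},{"hand": -1,"offset": [0,0,0],"twist": 0}], squeeze=14)

```text
t: 14.1
tcp_pos: [0.4976, 0.07, 0.0058]
tool_rot: [0.176, 3.08, 0.042]
ft_force: [0.2, -0.4, 0.2]
gripper_width: 0.0883
```

```bash
python3 look.py 5
```

```text
tcp [0.4976 0.07   0.0058] off cm [ 0.29 -0.23  0.06] twist 0.01 w 0.0883 F [ 0.18 -0.43  0.2 ] t 14.1 
R [[-0.992, 0.113, 0.058], [0.114, 0.993, 0.024], [-0.055, 0.03, -0.998]] q [-0.3   0.67  0.09  2.09 -0.21  0.33  1.42]
grip_back 0.7 [183.6 254.5] [0.4995 0.0322]
trigger_front 0.93 [312.1 247.7] [0.5041 0.0997]
jaw_face 0.87 [0.6651 0.2187]
jaw_face 0.18 [0.6626 0.1215]
half_near 0.82 [ 0.3899 -0.1188]
half_near 0.74 [0.663  0.1169]
half_far 0.84 [ 0.8742 -0.0114]
half_far 0.83 [0.672 0.179]
```

carry_out(commands=[{"hand": 1,"offset": [0,-0.15,0],"twist": 0},{"hand": 1,"offset": [0,-0.15,0],"twist": 0},{"hand": 1,"offset": [0,-0.15,0],"twist": 0},{"hand": 1,"offset": [0,-0.15,0],"twist": 0},{"hand": 1,"offset": [0,0,0],"twist": 0},{"hand": 1,"offset": [0,0,0],"twist": 0},{"hand": 1,"offset": [0,0,0],"twist": 0},{"hand": 1,"offset": [0,0,0],"twist": 0},{"hand": 1,"offset": [0,0,0],"twist": 0},{"hand": 1,"offset": [0,0,0],"twist": 0}])

```text
t: 15.33
tcp_pos: [0.4953, 0.0622, 0.0055]
tool_rot: [0.176, 3.082, 0.041]
ft_force: [-1.1, -1.5, 0.9]
gripper_width: 0.0542
```

carry_out(commands=[{"hand": 1,"offset": [0,0,0],"twist": 0},{"hand": 1,"offset": [0,0,0],"twist": 0},{"hand": 1,"offset": [0,0,0],"twist": 0},{"hand": 1,"offset": [0,0,0],"twist": 0}], squeeze=17)

```text
t: 15.67
tcp_pos: [0.495, 0.0619, 0.0054]
tool_rot: [0.176, 3.083, 0.04]
ft_force: [-0.8, -1.4, 1.4]
gripper_width: 0.0523
```

carry_out(commands=[{"hand": 1,"offset": [0,0,0],"twist": 0},{"hand": 1,"offset": [0,0,0],"twist": 0},{"hand": 1,"offset": [0,0,0],"twist": 0},{"hand": 1,"offset": [0,0,0],"twist": 0},{"hand": 1,"offset": [0,0,0],"twist": 0},{"hand": 1,"offset": [0,0,0],"twist": 0}], squeeze=20)

```text
t: 16.17
tcp_pos: [0.4948, 0.0616, 0.0054]
tool_rot: [0.176, 3.083, 0.039]
ft_force: [-2.8, -2.4, 2.2]
gripper_width: 0.0506
```

carry_out(commands=[{"hand": 1,"offset": [0,0,0],"twist": 0},{"hand": 1,"offset": [0,0,0],"twist": 0},{"hand": 1,"offset": [0,0,0],"twist": 0},{"hand": 1,"offset": [0,0,0],"twist": 0},{"hand": 1,"offset": [0,0,0],"twist": 0},{"hand": 1,"offset": [0,0,0],"twist": 0}])

```text
t: 16.67
tcp_pos: [0.4948, 0.0616, 0.0054]
tool_rot: [0.176, 3.083, 0.039]
ft_force: [-2.5, -1.8, 2.2]
gripper_width: 0.0504
```

```bash
python3 - <<'E'
from h import *
plan([.4945,.068,.005],np.pi/2-.115)
im=save('top','t6.png')
for l,z in dict(half_near=0,half_far=0,glue=0,spoon=0).items():
    for d in landmark_of('top',l)[:2]: print(l,round(d['conf'],2),onz('top',d['xy'],z)[:2].round(4))
a=cv2.resize(im[120:220,165:285,::-1],(720,600),interpolation=cv2.INTER_CUBIC)
cv2.imwrite('pics/t6c.png',a)
E
```

```text
tcp [0.4948 0.0616 0.0054] off cm [0.1  0.63 0.05] twist 0.01 w 0.0504 F [-2.5  -1.78  2.24] t 16.67 
R [[-0.992, 0.113, 0.054], [0.114, 0.993, 0.022], [-0.051, 0.028, -0.998]] q [-0.28  0.67  0.09  2.1  -0.2   0.33  1.44]
half_near 0.86 [0.6744 0.1074]
half_near 0.72 [ 0.39   -0.1105]
half_far 0.98 [0.6816 0.1783]
half_far 0.34 [ 0.6168 -0.038 ]
glue 0.8 [ 0.619  -0.0315]
spoon 0.64 [0.5002 0.3134]
```

View pics/t6c.png

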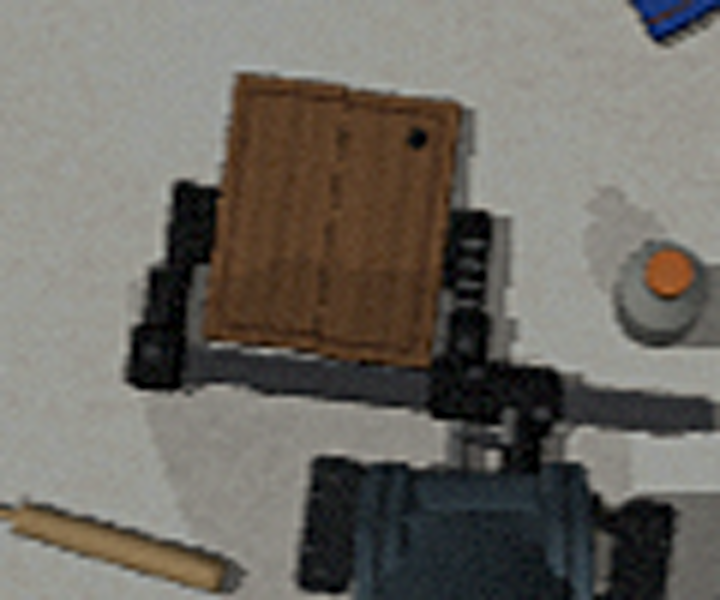

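The trigger has stalled partway at 50.4 mm (about 0.19 rad) under 20 N. The joint line at (325,220) is closed, both jaws touch the board, and the bottle at (665,290) has not moved. Handing in.

```bash
python3 - <<'E'
from h import *
a=cv2.imread('pics/b.png').astype(int);b=cv2.imread('pics/t6.png').astype(int)
print('spoon patch diff',abs(a-b)[185:222,130:207].mean().round(2),'bg',abs(a-b)[220:260,380:420].mean().round(2))
print(manip.job_done())
E
```

```text
spoon patch diff 11.27 bg 13.62
the job is handed in; nothing more can be done
None
```

I took the clamp by its pistol grip and trigger and pumped it five times. The first three pumps were free-running at 14 N. The fourth closed the joint and was raised to 20 N. The fifth was a short re-pump built up from 14 to 17 to 20 N. I handed the job in at about 17 s, with the trigger still held at 20 N.

**Last checks:**
- **Trigger:** it stalled steadily at a hand opening of 50.4 mm, about 0.19 rad. That is inside the range given for a tight board, and the wrist forces were under 3 N.
- **Board:** the top view showed the two halves closed and parallel with a jaw touching each side.
- **Bystanders:** the glue bottle stood where it began. The spoon looked unmoved, and the image difference at the spoon was no larger than the background.

**Doubts:**
- **Fourth pump:** it ended at 40 mm, almost at the trigger's 39 mm stop, so some of the load might have been on the stop. That is why I pumped once more.
- **Spoon reading:** the network placed the spoon about 13 mm from its first reading. I put this down to noise, since the hand never went near the spoon and the picture comparison showed no change there.
- **Tool tilt:** the tool leaned about 3° during the descent, which I left uncorrected; it caused no trouble.
- **Joint pressure:** there is no sensor for the force on the joint, so I only infer it from the stall.

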